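# Pin three flip lids to a component case with one hinge rod

### The job

The three flip lids lie loose on the grey component case, pulled forward off their hinge. Hold the straightedge and push the lids back all together with its long edge until all three barrels rest against the hinge rail between the lugs, and lay the straightedge flat on the bench again. Then draw the hinge rod out of the small carton and pass it, bare end first, through the lugs and all three barrels from the open right-hand end until its red handle meets the lug, and leave it there, with the flux tin, solder reel, tip cleaner and helping hand still standing where they were.

Things in the scene. Friction and masses are not known exactly. Their poses are not given: they have to be found in the camera images.
- case: Grey open component case, fixed, 114 (x) x 164 (y) x 45 mm to its rim, three wells along y. Origin: under its centre, on the bench (front face x = -55 mm); +x to its back, +y to its left. Along the back rim stand four 22 mm high lugs, bores 14 mm on a common hinge axis along y at x = 42, z = 56: y = -82 to -70, -30 to -20, 20 to 30, 70 to 80 (this one closed at 80). Lid bays centre on y = -50, 0, 50.
- rod_entry (a point): Centre of the open mouth of the right end lug, in its outer face: case frame (42, -82, 56) mm. The rod goes in here along the case's +y.
- rod_end (a point): On the hinge axis, inner face of the cap that closes the left end lug: case frame (42, 80, 56) mm. Behind the lugs runs the aluminium hinge rail against which the lids' barrels stop: front face at case x = 53 mm, top at z = 69 mm.
- lid_a: Green flip lid, loose, flat on the case's rim, 60 g. Origin: middle of the barrel at its back (22 mm outside, 34 long along y, bore 14), 11 mm above the rim; +x to the hinge. The 46 mm wide plate runs forward to an upturned lip, z -11 to +5 mm, its outer face at x = -107 mm. Home: origin at case x = 42 mm; starts 10 to 28 mm forward of that, a little askew. 3 mm play each side between lugs.
- lid_b: Orange flip lid, same as lid_a. The three lids lie in any order of colour, which does not matter.
- lid_c: Blue flip lid, same as lid_a.
- straightedge: Aluminium straightedge flat on the bench, 0.2 kg: blade 180 (x) x 50 (y) x 5 mm with a black rib along the middle of its top, 180 x 12 mm, rising to 31 mm above its underside. Origin: centre of its underside, x along its length, z up. Held by the rib from above; either long edge can push.
- carton: Small fixed cardboard carton, 150 (x) x 110 (y) x 68 mm, roofed (65 mm clear inside), open at its +x end, with side flaps splayed out 30 mm forward and 30 mm sideways from the mouth, 66 mm high, and the top flap folded back on the roof (highest point 75 mm). Origin: under its centre; +x out of the mouth, which is at x = 75 mm.
- rod: Hinge rod, 130 g, on the bench: red handle in the carton, 88 to 100 mm of bare end outside. Square handle 38 x 14 x 14 mm; steel shaft 160 mm long, 10 mm diameter, last 6 mm tapered to 4 mm. Origin: middle of the handle, on the axis, 7 mm up when lying; x to the bare end; shaft starts at x = 19 mm. Lying, it slopes down 0.013 rad to its end. Home, the shaft ends 2 mm before the lug's cap.
- rod_tip (a point): End of the rod's bare shaft, 179 mm from the rod's origin.
- flux_tin: Brass-coloured round flux tin, 56 mm diameter, 24 mm high, loose. Origin: under its centre. To be left alone.
- solder_reel: Black and silver solder reel lying on its side flange, 64 mm diameter, 50 mm high, loose. Origin: under its centre. To be left alone.
- tip_cleaner: Grey pot with brass wool, 72 mm diameter, 57 mm high, loose. Origin: under its centre. To be left alone.
- helping_hand: Helping-hand stand: black round base 76 mm diameter, steel post, cross bar along its x, 220 mm over the clips, at 126 mm height; 140 mm high in all. Origin: under the base's centre. To be left alone.

How it is judged (in metres and radians):
On the way, in this order (a step that is already met when the one before it is completed fails the run):
1. all three lids are home against the hinge rail, with the long edge of the straightedge still up against their front lips (x of lid_a in the frame of case between 0.039 and 0.045 m and z of lid_a in the frame of case between 0.051 and 0.061 m and angle between the y axis of each of lid_a, lid_b, lid_c and the y axis of case, either way round below 0.08 rad and angle between each of lid_a, lid_b, lid_c's own z axis and vertical below 0.1 rad and x of lid_b in the frame of case between 0.039 and 0.045 m and z of lid_b in the frame of case between 0.051 and 0.061 m and x of lid_c in the frame of case between 0.039 and 0.045 m and z of lid_c in the frame of case between 0.051 and 0.061 m and x of straightedge in the frame of case between -0.096 and -0.084 m and y of straightedge in the frame of case between -0.04 and 0.04 m and z of straightedge in the frame of case between 0.034 and 0.066 m and angle between the x axis of straightedge and the y axis of case, either way round below 0.06 rad), for 0.1 s.
2. the straightedge lies flat on the bench again, let go (height (world z) of straightedge below 0.008 m and angle between straightedge's own z axis and vertical below 0.06 rad and linear speed of straightedge below 0.02 m/s and contact force between the fingers and straightedge below 0.1 N), for 0.2 s.
3. the rod has started through the right end lug (y of rod_tip in the frame of case above -0.07 m and x of rod_tip in the frame of case between 0.036 and 0.048 m and z of rod_tip in the frame of case between 0.05 and 0.062 m and angle between the x axis of rod and the y axis of case, either way round below 0.1 rad), for 0.05 s.
At the end, for the whole second after the job is handed in: Rod through all lugs and barrels: bare end within 5 mm of the hinge axis and at most 6 mm short of home, direction within 0.05 rad. Lids flat and home, barrels within 4 mm of the axis front to back and 5 mm in height. Straightedge flat on the bench. Rod and straightedge at rest (x of lid_a in the frame of case between 0.038 and 0.046 m and z of lid_a in the frame of case between 0.051 and 0.061 m and angle between the y axis of each of lid_a, lid_b, lid_c and the y axis of case, either way round below 0.08 rad and angle between each of lid_a, lid_b, lid_c's own z axis and vertical below 0.1 rad and x of lid_b in the frame of case between 0.038 and 0.046 m and z of lid_b in the frame of case between 0.051 and 0.061 m and x of lid_c in the frame of case between 0.038 and 0.046 m and z of lid_c in the frame of case between 0.051 and 0.061 m and y of rod_tip in the frame of case between 0.072 and 0.085 m and x of rod_tip in the frame of case between 0.037 and 0.047 m and z of rod_tip in the frame of case between 0.051 and 0.061 m and angle between the x axis of rod and the y axis of case, either way round below 0.05 rad and height (world z) of straightedge below 0.008 m and angle between straightedge's own z axis and vertical below 0.06 rad and linear speed of each of straightedge, rod below 0.02 m/s); the robot touches nothing.
It fails at once if the flux tin is shifted by more than 25 mm or tipped (distance of flux_tin from where it was at the start of the episode above 0.025 m or angle between flux_tin's own z axis and vertical above 0.25 rad).
It fails at once if the solder reel is shifted by more than 25 mm or tipped (distance of solder_reel from where it was at the start of the episode above 0.025 m or angle between solder_reel's own z axis and vertical above 0.25 rad).
It fails at once if the tip cleaner is shifted by more than 25 mm or tipped (distance of tip_cleaner from where it was at the start of the episode above 0.025 m or angle between tip_cleaner's own z axis and vertical above 0.25 rad).
It fails at once if the helping-hand stand is shifted by more than 25 mm or tipped (distance of helping_hand from where it was at the start of the episode above 0.025 m or angle between helping_hand's own z axis and vertical above 0.25 rad).
It also fails if it takes over 67 s, if anything falls off the work surface, if the arm or the gripper's body presses on something with over 40 N, if the wrist force passes 120 N, or if a joint passes its speed limit or range.

### The arm

A 6-joint arm with a two-finger parallel gripper is mounted at the origin on the work surface. World frame = base frame: x ahead of the robot, y to its left, z up, the work surface at z = 0. Lengths are in m, angles in degrees, forces in N, time in s.
With the tool pointing down it reaches from about 0.35 to 0.975 m from the base axis. Payload 7.1 kg.
Tool frame: the origin (TCP) lies between the finger pads; the fingertips stand 17 mm ahead of it and the grasp point (between the pads) lies 2 mm behind it; z points along the fingers, y is the direction in which the jaws open and shut (so a half turn about z gives the same grasp; the last joint's range is limited). The gripper opens to 88 mm and grips with 3 to 60 N. Pads are 20 mm wide; open, the fingers measure 115 mm over their backs; the gripper's body (75 mm by 178 mm) begins 61 mm behind the grasp point.
Start: joints at [73.51, 24.242, 93.386, -0, 62.372, -1.089], TCP at [0.166, 0.603, 0.24] pointing down, gripper open.
Joint ranges: [-172.04, 172.04], [-51.8, 120.97], [4.93, 147.93], [-75.15, 255.16], [6.16, 154.13], [-145.62, 145.62]. Speed limits (degrees/s): [136.94, 136.94, 172.46, 180, 180, 180].

### API

Orientations are given as a 3x3 rotation matrix whose columns are the frame's x, y, z axes.
In Python, from workcell import arm, cams, ticket gives the robot as it stands. Calls block until the motion is done:
- arm.reach(position, orientation): joint-space move of the TCP to a pose.
- arm.servo_line(position, orientation=None, max_speed=0.15): straight line of the TCP; orientation=None keeps the orientation; max_speed is the mean speed in m/s.
- arm.movej(angles): joint-space move.
- arm.move_gripper(opening, f_grip=None): opening from 0.0 (shut) to 1.0 (fully open); f_grip is the grip in N (None keeps the last); returns when the fingers have stopped.
- arm.sleep(seconds).
- arm.inverse_kinematics(position, orientation): joint angles nearest the present ones, or None.
- arm.get_obs(): the state.
- cams.read_camera(name): name is "side" or "top" or "wrist"; returns a dict with "pixels" (400x640x3 uint8, red, green, blue), "range_z" (400x640 float32, m along the optical axis (not along the pixel's ray), 0 where there is no reading), "mtx" (3x3 intrinsics, pixels), "eye" and "rotation" of the camera in the world; the wrist camera has in their place "T_tool_cam" (4x4, takes a point from camera to tool coordinates, whose origin is the TCP and whose axes are the flange's). Camera axes: x right, y up, looking along -z (the intrinsics and any distortion apply to the point x, -y, -z); pixel columns grow to the right and rows downward; lengths in m; the calibration is good to about 2 mm. The wrist camera is an equidistant fisheye: a pixel r from the principal point sees the ray r / f radians off the axis. A picture is of the moment at which its call begins: read the wrist's pose just before it.
A pose or a line that the arm cannot do raises arm.Unreachable and nothing moves.
- ticket.finish_job(): hands the job in, once; it reports no verdict.
The state is a dict: "clock": time; "q": joint angles; "joint_velocities": joint speeds; "joint_efforts": joint torques, N m; "tcp_pos": TCP position; "tool_rot": TCP orientation; "ft_force": force on the tool from outside, world axes, zero at the start; "moment": the same for the moment, N m; "opening": opening from 0.0 (shut) to 1.0 (fully open).
Only numpy, scipy, OpenCV 4.12 (cv2) and the standard library are available. Lean on these libraries where they do the work, as an engineer would, in place of code of your own. Each camera call takes 0.05 s, during which the arm holds its last target.

## Working session

There is one attempt and no reset: what is moved stays moved. The work goes in short steps, each a Python script; the robot and the scene stay as the last script left them, time stands still between calls to the robot, and variables do not carry over. Pictures are saved under pics/ and viewed, and the job is handed in when it is done.

```bash
ls; mkdir -p pics; python3 - <<'E'
from workcell import arm,cams
import cv2,numpy as np,pickle
for n in ["top","side"]:
    c=cams.read_camera(n)
    cv2.imwrite(f"pics/{n}0.png",c["pixels"][:,:,::-1])
    pickle.dump(dict(c),open(f"{n}0.pkl","wb"))
    print(n,c["mtx"].tolist(),np.round(c["eye"],3),np.round(c["rotation"],3).tolist(),[k for k in c])
o=arm.get_obs();print(o["clock"],o["tcp_pos"],o["tool_rot"])
E
```

```text
pics
top [[452.6022991865937, 0.0, 321.2003462663859], [0.0, 452.6022991865937, 205.38343738413548], [0.0, 0.0, 1.0]] [0.399 0.005 1.277] [[-0.004, 0.985, -0.172], [-1.0, -0.002, 0.011], [0.01, 0.172, 0.985]] ['pixels', 'range_z', 'mtx', 'eye', 'rotation']
side [[487.1667348772651, 0.0, 318.5800346104872], [0.0, 487.1667348772651, 195.64403330287368], [0.0, 0.0, 1.0]] [0.502 0.783 0.92 ] [[-0.989, 0.12, -0.087], [-0.147, -0.719, 0.68], [0.018, 0.685, 0.728]] ['pixels', 'range_z', 'mtx', 'eye', 'rotation']
0.1 [0.16582055 0.60211241 0.238997  ] [[-9.64091912e-01  2.65568502e-01 -3.96261776e-04]
 [ 2.65568795e-01  9.64091025e-01 -1.30761208e-03]
 [ 3.47718402e-05 -1.36589300e-03 -9.99999067e-01]]
```

View pics/top0.png

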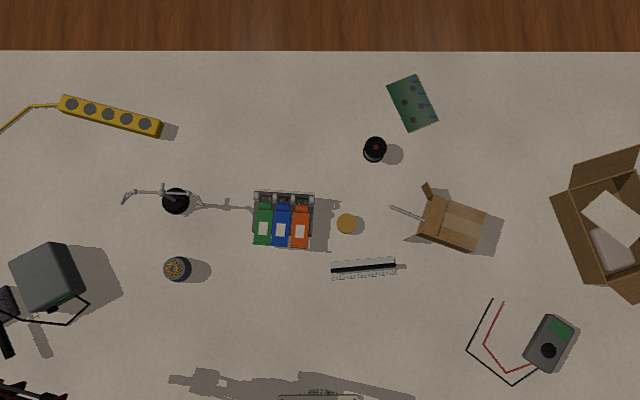

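View pics/side0.png

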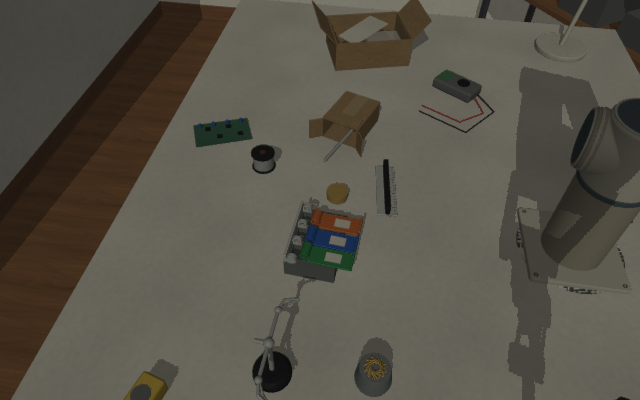

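```bash
cat > h.py <<'E'
import numpy as np,cv2,pickle
def cloud(c):
    d=c["range_z"];K=c["mtx"];v,u=np.mgrid[0:d.shape[0],0:d.shape[1]]
    P=np.stack([(u-K[0,2])/K[0,0]*d,-(v-K[1,2])/K[1,1]*d,-d],-1)
    return P@np.array(c["rotation"]).T+np.array(c["eye"])
def ortho(cs,x0,x1,y0,y1,res=0.001,zmax=.3):
    # image: up=+x, left=+y
    H=int((x1-x0)/res);W=int((y1-y0)/res)
    img=np.zeros((H,W,3),np.uint8);zz=np.full((H,W),-1.)
    for c in cs:
        P=cloud(c).reshape(-1,3);C=c["pixels"].reshape(-1,3)
        ok=(c["range_z"].reshape(-1)>0)&(P[:,2]<zmax)
        P=P[ok];C=C[ok]
        i=((x1-P[:,0])/res).astype(int);j=((y1-P[:,1])/res).astype(int)
        m=(i>=0)&(i<H)&(j>=0)&(j<W);o=np.argsort(P[m,2])
        img[i[m][o],j[m][o]]=C[m][o];zz[i[m][o],j[m][o]]=P[m,2][o]
    return img,zz
E
python3 - <<'E'
from h import *
for n in ["top","side"]:
    c=pickle.load(open(f"{n}0.pkl","rb"));P=cloud(c)
    pts={"top":{"bench":(300,300),"flux":(347,223),"reel":(374,145),"tip":(176,268),"hh":(176,200),"orange":(301,232),"blue":(281,232),"green":(262,232),"carton":(470,222),"rib":(365,266),"rod1":(392,207),"rod2":(415,216)},
    "side":{"flux":(337,192),"reel":(263,153),"carton":(355,108)}}[n]
    for k,(u,v) in pts.items(): print(n,k,np.round(P[v,u],3))
c=pickle.load(open("top0.pkl","rb"))
img=c["pixels"][130:300,110:510];cv2.imwrite("pics/topz.png",cv2.resize(img,None,fx=2,fy=2,interpolation=cv2.INTER_CUBIC)[:,:,::-1])
z=cloud(c)[130:300,110:510,2];cv2.imwrite("pics/topzz.png",cv2.applyColorMap(cv2.resize(np.clip(z*255/.15,0,255).astype(np.uint8),None,fx=2,fy=2,interpolation=cv2.INTER_NEAREST),cv2.COLORMAP_JET))
E
```

```text
top bench [ 0.356  0.051 -0.003]
top flux [ 0.567 -0.08   0.025]
top reel [ 0.785 -0.158  0.052]
top tip [0.443 0.379 0.058]
top hh [0.634 0.399 0.024]
top orange [0.539 0.047 0.053]
top blue [0.54  0.101 0.051]
top green [0.539 0.153 0.053]
top carton [ 0.563 -0.409  0.071]
top rib [ 0.448 -0.128  0.028]
top rod1 [ 0.614 -0.21   0.013]
top rod2 [ 0.588 -0.273  0.017]
side flux [ 0.565 -0.074  0.024]
side reel [ 0.775 -0.158  0.051]
side carton [ 0.551 -0.371  0.07 ]
```

View pics/topz.png

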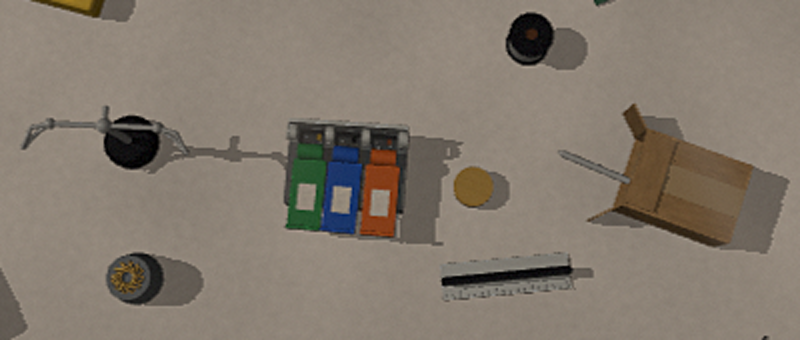

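View pics/topzz.png

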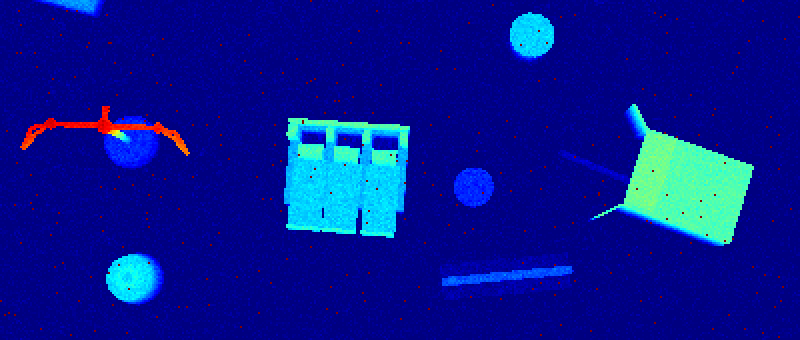

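```bash
cat >> h.py <<'E'
def snap(arm,cams,name):
    o=arm.get_obs();c=dict(cams.read_camera("wrist"))
    T=np.eye(4);T[:3,:3]=o["tool_rot"];T[:3,3]=o["tcp_pos"];c["T"]=T@np.array(c["T_tool_cam"])
    pickle.dump(c,open(name+".pkl","wb"));cv2.imwrite(f"pics/{name}.png",c["pixels"][:,:,::-1]);return c
def fray(c,u,v):
    K=c["mtx"];a=(np.asarray(u,float)-K[0,2])/K[0,0];b=(np.asarray(v,float)-K[1,2])/K[1,1];th=np.hypot(a,b)
    s=np.where(th>1e-9,np.sin(th)/np.maximum(th,1e-9),1)
    return np.stack([a*s,-b*s,-np.cos(th)],-1)
def wplane(c,u,v,z):
    r=fray(c,u,v)@c["T"][:3,:3].T;e=c["T"][:3,3];return e+r*((z-e[2])/r[...,2])[...,None]
def wcloud(c):
    d=c["range_z"];v,u=np.mgrid[0:d.shape[0],0:d.shape[1]];r=fray(c,u,v);P=r*(d/-r[...,2])[...,None]
    return P@c["T"][:3,:3].T+c["T"][:3,3]
def project(c,P):
    p=(np.asarray(P)-c["T"][:3,3])@c["T"][:3,:3];th=np.arctan2(np.hypot(p[...,0],p[...,1]),-p[...,2]);ph=np.arctan2(-p[...,1],p[...,0])
    K=c["mtx"];return np.stack([K[0,2]+K[0,0]*th*np.cos(ph),K[1,2]+K[1,1]*th*np.sin(ph)],-1)
def down(psi):
    # tool z down, tool y (jaw) horizontal at angle psi (deg) from world x
    y=np.array([np.cos(np.radians(psi)),np.sin(np.radians(psi)),0]);z=np.array([0,0,-1.]);return np.stack([np.cross(y,z),y,z],1)
E
python3 - <<'E'
from workcell import arm,cams
from h import *
p=np.array([.448,-.128,.24])
for psi in (0,180): print(psi,arm.inverse_kinematics(p,down(psi)), arm.inverse_kinematics([.47,.1,.08],down(psi)),arm.inverse_kinematics([.65,-.2,.06],down(psi)))
print(cams.read_camera("wrist")["T_tool_cam"])
E
```

```text
0 [-1.74089167e+01  1.07344983e+01  1.12883162e+02 -2.54444375e-14
  5.63823392e+01 -1.74089167e+01] [ 1.05924142e+01  2.75447153e+01  1.16761791e+02 -2.54444375e-14
  3.56934937e+01  1.05924142e+01] [-1.81053479e+01  4.13482228e+01  9.07307294e+01 -2.54444375e-14
  4.79210478e+01 -1.81053479e+01]
180 None None None
[[ 3.53125734e-04  9.62107897e-01  2.72668792e-01  7.46327517e-02]
 [ 9.99999816e-01 -2.05263892e-04 -5.70801143e-04  5.58827043e-04]
 [-4.93203230e-04  2.72668944e-01 -9.62107792e-01 -1.44646574e-01]
 [ 0.00000000e+00  0.00000000e+00  0.00000000e+00  1.00000000e+00]]
```

```bash
python3 - <<'E'
from workcell import arm,cams
from h import *
t=arm.get_obs()["clock"]
arm.reach([.56,.03,.28],down(0));c=snap(arm,cams,"w1");print(arm.get_obs()["clock"]-t,c["mtx"].tolist())
arm.reach([.50,-.15,.24],down(5));snap(arm,cams,"w2");print(arm.get_obs()["clock"]-t)
E
```

```text
2.5167 [[309.70691628693146, 0.0, 316.0650952396842], [0.0, 309.70691628693146, 200.50823866368262], [0.0, 0.0, 1.0]]
3.3667000000000002
```

View pics/w1.png

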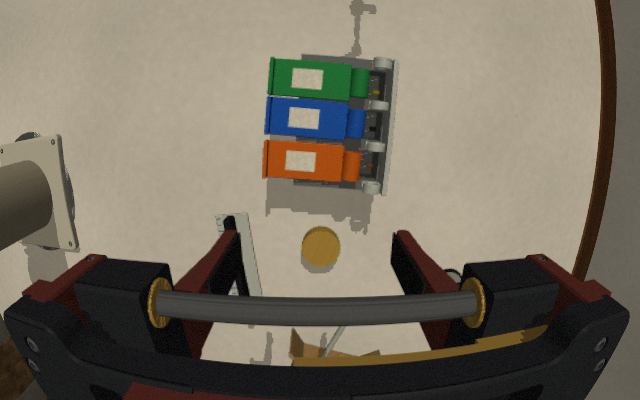

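View pics/w2.png

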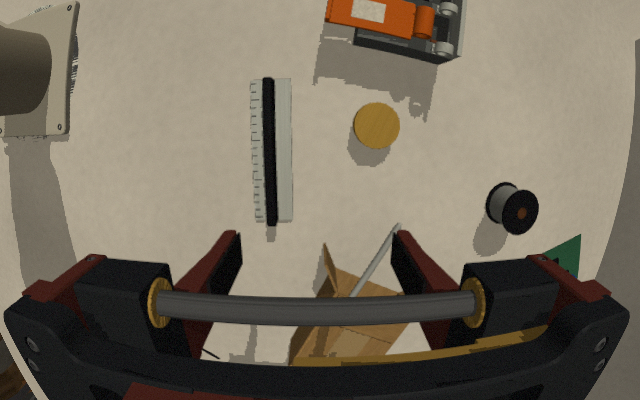

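```bash
cat > fit.py <<'E'
from h import *
def rect(P,z0,z1,box):
    x0,x1,y0,y1=box
    m=(P[:,2]>z0)&(P[:,2]<z1)&(P[:,0]>x0)&(P[:,0]<x1)&(P[:,1]>y0)&(P[:,1]<y1)
    Q=P[m,:2].astype(np.float32);r=cv2.minAreaRect(Q);return len(Q),np.round(r[0],4),np.round(r[1],4),round(r[2],2),P[m,2].mean().round(4),np.median(Q,0)
E
python3 - <<'E'
from fit import *
D={"top":cloud(pickle.load(open("top0.pkl","rb"))),"side":cloud(pickle.load(open("side0.pkl","rb"))),"w1":wcloud(pickle.load(open("w1.pkl","rb"))),"w2":wcloud(pickle.load(open("w2.pkl","rb")))}
for k,P in D.items():
    P=P.reshape(-1,3);P=P[np.isfinite(P).all(1)]
    print(k,"rail",rect(P,.064,.074,(.58,.7,.0,.22)))
    print(k,"rib",rect(P,.02,.04,(.41,.49,-.24,-.02)))
    print(k,"flux",rect(P,.018,.03,(.5,.62,-.13,-.03)))
    m=(np.abs(P[:,0]-.38)<.02)&(np.abs(P[:,1])<.05);print("bench",np.median(P[m,2]))
E
```

```text
top rail (391, array([0.6249, 0.0953]), array([0.1645, 0.0542]), 85.91, np.float64(0.0676), array([0.6311404 , 0.09815033], dtype=float32))
top rib (292, array([ 0.4443, -0.124 ]), array([0.0121, 0.1804]), 5.15, np.float64(0.0307), array([ 0.44499418, -0.12242821], dtype=float32))
top flux (301, array([ 0.5675, -0.0788]), array([0.0537, 0.0536]), 47.98, np.float64(0.0242), array([ 0.5674484 , -0.07800766], dtype=float32))
bench 1.2769799122547831
side rail (487, array([0.6228, 0.095 ]), array([0.1661, 0.0535]), 85.77, np.float64(0.067), array([0.62823945, 0.10103455], dtype=float32))
side rib (263, array([ 0.442 , -0.1212]), array([0.0129, 0.1804]), 5.36, np.float64(0.03), array([ 0.441978  , -0.10986848], dtype=float32))
side flux (295, array([ 0.5656, -0.0788]), array([0.0514, 0.0591]), 7.81, np.float64(0.0238), array([ 0.5655017 , -0.07712992], dtype=float32))
bench 0.00031362304221643766
w1 rail (2130, array([0.6242, 0.0956]), array([0.1653, 0.0529]), 86.21, np.float64(0.0666), array([0.6291826, 0.0974218], dtype=float32))
w1 rib (307, array([ 0.4409, -0.0976]), array([0.0134, 0.1278]), 5.31, np.float64(0.0285), array([ 0.443428  , -0.12614405], dtype=float32))
w1 flux (1120, array([ 0.5674, -0.0777]), array([0.0555, 0.0543]), 89.64, np.float64(0.0234), array([ 0.5671775 , -0.07711659], dtype=float32))
bench -0.0005340409315761074
w2 rail (866, array([0.6204, 0.0484]), array([0.0711, 0.0536]), 85.94, np.float64(0.0667), array([0.6293996 , 0.04347961], dtype=float32))
w2 rib (1617, array([ 0.4428, -0.1234]), array([0.0134, 0.1793]), 5.28, np.float64(0.0296), array([ 0.44313475, -0.11985769], dtype=float32))
w2 flux (1687, array([ 0.5666, -0.0792]), array([0.0546, 0.0544]), 1.92, np.float64(0.0236), array([ 0.56582683, -0.07892955], dtype=float32))
bench -0.0003941746158435955
```

```bash
python3 - <<'E'
from fit import *
for n in ("w1","top","side"):
    c=pickle.load(open(n+("" if n=="w1" else "0")+".pkl","rb"))
    P=(wcloud(c) if n=="w1" else cloud(c)).reshape(-1,3)
    P=P[np.isfinite(P).all(1)&(P[:,2]<.2)]
    # rail back edge line fit by y bins: max x of points z>.06
    m=(P[:,2]>.062)&(P[:,2]<.074)&(P[:,0]>.55)&(P[:,0]<.7)&(P[:,1]>-.02)&(P[:,1]<.22);Q=P[m]
    ys=np.arange(.02,.175,.005);xs=[np.percentile(Q[np.abs(Q[:,1]-y)<.004,0],98) for y in ys]
    f=np.polyfit(ys,xs,1);yaw=-np.degrees(np.arctan(f[0]));print(n,"yaw",yaw,"resid",np.std(np.polyval(f,ys)-xs))
    a=np.radians(-3.9);R=np.array([[np.cos(a),-np.sin(a)],[np.sin(a),np.cos(a)]])
    m=(P[:,2]>-.01)&(np.abs(P[:,0]-.58)<.13)&(np.abs(P[:,1]-.1)<.15);Q=P[m].copy();Q[:,:2]=(Q[:,:2]-[.58,.095])@R
    H=Q[(Q[:,2]>.062)&(Q[:,2]<.075)&(Q[:,0]>.03)]
    print("y ext",np.percentile(H[:,1],[.5,2,98,99.5]).round(4),"x",np.percentile(H[:,0],[1,50,99]).round(4))
    # x profile at right lug strip y=-.082..-.072 region & inside
    for yy in (-.077,-.026,.025,.075):
        S=Q[np.abs(Q[:,1]-yy)<.004];b=np.round(np.arange(.02,.07,.004),3)
        print(yy,[(float(x.round(3)),float(np.median(S[np.abs(S[:,0]-x)<.002,2]).round(3)) if (np.abs(S[:,0]-x)<.002).any() else None) for x in b])
    # rail y extents
    if n=="w1":
        Z=np.full((260,260),-1.);o=np.argsort(Q[:,2]);i=((.13-Q[o,0])*1000).astype(int);j=((.13-Q[o,1])*1000).astype(int);k=(i>=0)&(i<260)&(j>=0)&(j<260);Z[i[k],j[k]]=Q[o,2][k]
        cv2.imwrite("pics/casez.png",cv2.resize(cv2.applyColorMap(np.clip(Z*255/.08,0,255).astype(np.uint8),cv2.COLORMAP_JET),None,fx=2.3,fy=2.3,interpolation=cv2.INTER_NEAREST))
E
```

```text
w1 yaw -3.754477185191302 resid 0.0003456797963159683
y ext [-0.0785 -0.0765  0.0837  0.0852] x [0.0303 0.0614 0.0699]
-0.077 [(0.02, 0.044), (0.024, 0.045), (0.028, 0.045), (0.032, 0.045), (0.036, 0.044), (0.04, 0.044), (0.044, 0.061), (0.048, 0.065), (0.052, 0.067), (0.056, 0.066), (0.06, 0.064), (0.064, 0.066), (0.068, 0.069)]
-0.026 [(0.02, 0.044), (0.024, 0.044), (0.028, 0.045), (0.032, 0.045), (0.036, 0.044), (0.04, 0.044), (0.044, 0.057), (0.048, 0.064), (0.052, 0.066), (0.056, 0.066), (0.06, 0.063), (0.064, 0.062), (0.068, 0.069)]
0.025 [(0.02, 0.045), (0.024, 0.045), (0.028, 0.045), (0.032, 0.045), (0.036, 0.045), (0.04, 0.045), (0.044, 0.058), (0.048, 0.065), (0.052, 0.065), (0.056, 0.064), (0.06, 0.064), (0.064, 0.065), (0.068, 0.069)]
0.075 [(0.02, 0.045), (0.024, 0.045), (0.028, 0.045), (0.032, 0.045), (0.036, 0.045), (0.04, 0.045), (0.044, 0.06), (0.048, 0.063), (0.052, 0.049), (0.056, 0.049), (0.06, 0.052), (0.064, 0.064), (0.068, 0.069)]
top yaw -3.8478291094202444 resid 0.000817594761372921
y ext [-0.0778 -0.0769  0.0839  0.0852] x [0.0304 0.061  0.0715]
-0.077 [(0.0
[... 1094 characters left out ...]
, 0.065), (0.056, 0.06), (0.06, 0.063), (0.064, 0.066), (0.068, 0.068)]
-0.026 [(0.02, None), (0.024, None), (0.028, None), (0.032, None), (0.036, None), (0.04, 0.045), (0.044, 0.061), (0.048, 0.066), (0.052, 0.058), (0.056, 0.064), (0.06, 0.063), (0.064, 0.067), (0.068, 0.068)]
0.025 [(0.02, 0.052), (0.024, None), (0.028, None), (0.032, 0.054), (0.036, None), (0.04, 0.046), (0.044, 0.062), (0.048, 0.063), (0.052, 0.052), (0.056, 0.055), (0.06, 0.062), (0.064, 0.064), (0.068, 0.069)]
0.075 [(0.02, 0.044), (0.024, 0.045), (0.028, 0.047), (0.032, 0.045), (0.036, 0.045), (0.04, 0.045), (0.044, 0.062), (0.048, 0.067), (0.052, 0.065), (0.056, 0.064), (0.06, 0.062), (0.064, 0.067), (0.068, 0.068)]
```

View pics/casez.png

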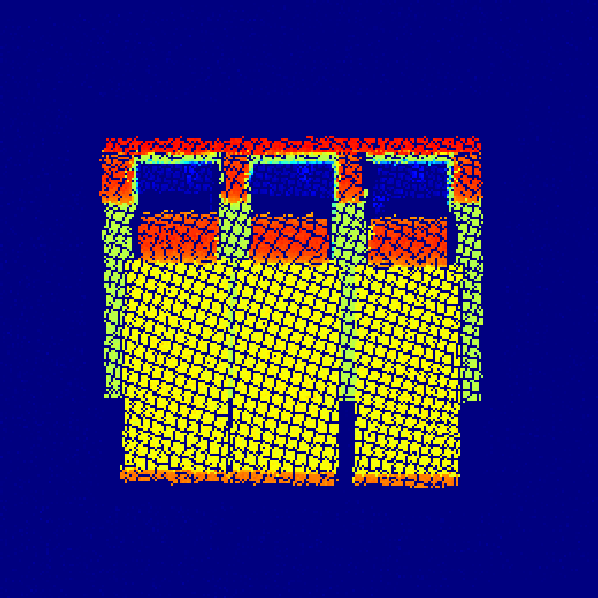

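```bash
cat >> h.py <<'E'
YAW=-3.82
CO=np.array([.5913,.0973,0.]);_a=np.radians(YAW)
CR=np.array([[np.cos(_a),-np.sin(_a),0],[np.sin(_a),np.cos(_a),0],[0,0,1]])
def cw(x,y,z): return CO+CR@np.array([x,y,z])
def toc(p): return CR.T@(np.asarray(p)-CO)
E
python3 - <<'E'
from workcell import arm,cams
from h import *
t=arm.get_obs()["clock"]
arm.move_gripper(.5)
arm.reach([.443,-.1235,.07],down(5.25))
arm.servo_line([.443,-.1235,.024],max_speed=.08)
arm.move_gripper(0,f_grip=45)
o=arm.get_obs();print(o["opening"]*88,o["ft_force"],o["clock"]-t)
arm.servo_line([.443,-.1235,.12],max_speed=.15)
arm.reach(cw(-.14,0,.12),down(YAW))
arm.servo_line(cw(-.14,0,.074),max_speed=.1)
o=arm.get_obs();print(o["opening"]*88,o["ft_force"],o["clock"]-t,toc(o["tcp_pos"]))
c=snap(arm,cams,"w3")
for n in["side","top"]: cv2.imwrite(f"pics/{n}3.png",cams.read_camera(n)["pixels"][:,:,::-1])
E
```

```text
11.923364573320924 [-0.41564529  0.27798651  3.62394843] 2.8999999999999995
11.901393780874143 [ 0.14508393  0.19834925 -1.21666256] 5.2166 [-0.13978087 -0.00049729  0.07401093]
```

View pics/w3.png

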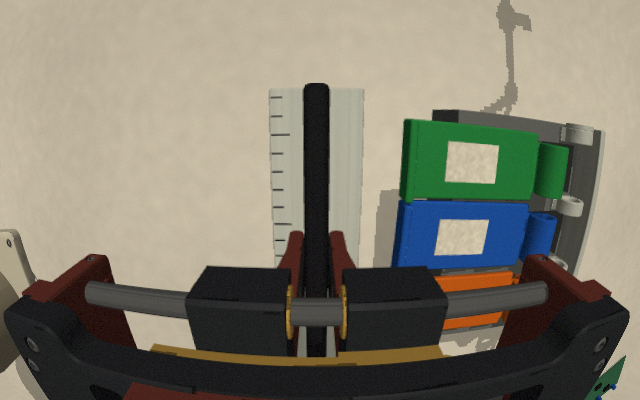

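View pics/side3.png

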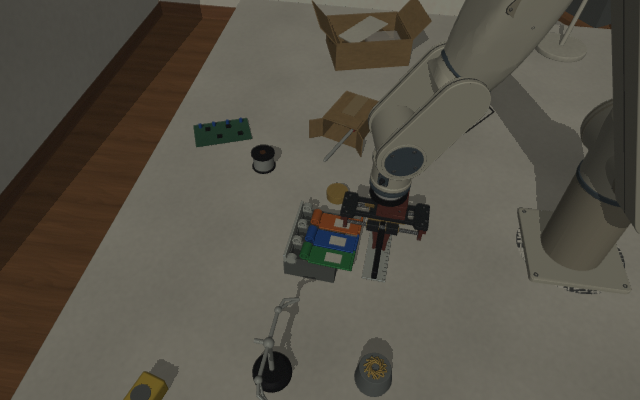

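```bash
python3 - <<'E'
from workcell import arm,cams
from h import *
t=arm.get_obs()["clock"]
def st():
    o=arm.get_obs();print(np.round(toc(o["tcp_pos"])*1e3,1),np.round(o["ft_force"],1),round(o["clock"]-t,2));return o
arm.servo_line(cw(-.096,0,.074),max_speed=.05);st()
arm.servo_line(cw(-.092,0,.074),max_speed=.03);st()
x=-.092
while x<-.0865:
    x+=.001;arm.servo_line(cw(x,0,.074),max_speed=.02);o=st()
    if np.linalg.norm(o["ft_force"][:2])>14: break
arm.sleep(.2);st()
c=snap(arm,cams,"w4");cv2.imwrite("pics/top4.png",cams.read_camera("top")["pixels"][100:300,180:400][:,:,::-1].repeat(3,0).repeat(3,1))
E
```

```text
[-109.1   -2.    71. ] [-32.5   4.5  11.9] 1.03
[-108.6   -2.5   70.5] [-41.3   5.9  18. ] 1.32
[-108.5   -2.6   70.3] [-43.3   6.6  18.3] 1.57
[-108.5   -2.6   70.3] [-43.3   6.5  19.2] 1.77
```

View pics/w4.png

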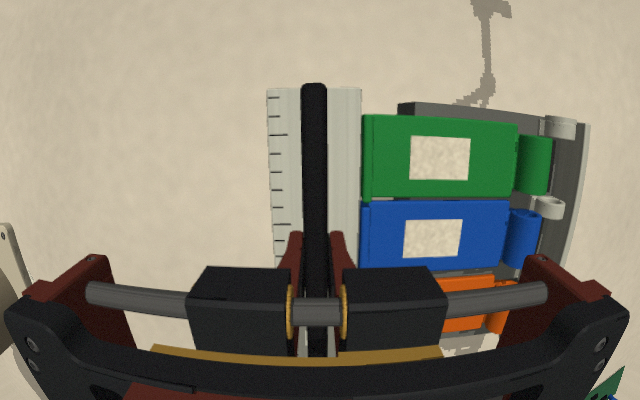

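View pics/top4.png

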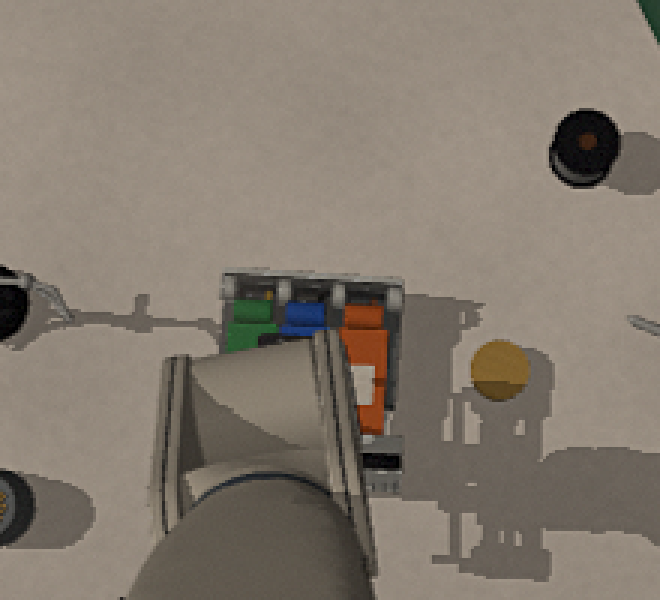

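```bash
python3 - <<'E'
from fit import *
c=pickle.load(open("w4.pkl","rb"));P=wcloud(c);C=c["pixels"].astype(int)
Q=(P-CO)@CR
hsv=cv2.cvtColor(c["pixels"],cv2.COLOR_RGB2HSV)
for nm in ("w1","w4"):
    c=pickle.load(open(nm+".pkl","rb"));Q=(wcloud(c)-CO)@CR;hsv=cv2.cvtColor(c["pixels"],cv2.COLOR_RGB2HSV)
    for k,(a,b) in dict(orange=(5,18),green=(50,75),blue=(100,125)).items():
        m=(hsv[...,0]>=a)&(hsv[...,0]<=b)&(hsv[...,1]>150)&(np.abs(Q[...,0])<.15)&(np.abs(Q[...,1])<.1)&(Q[...,2]>.04)&(Q[...,2]<.075)
        S=Q[m];bar=S[S[:,2]>.058];bar=bar[bar[:,0]>-.04];pl=S[S[:,2]<.055]
        r=cv2.minAreaRect(pl[:,:2].astype(np.float32))
        print(nm,k,"barrel y",np.percentile(bar[:,1],[1,99]).round(4),"x",np.percentile(bar[:,0],[1,99]).round(4),"plate",np.round(r[0],4),np.round(r[1],4),round(r[2],1), "z",np.median(pl[:,2]).round(4))
    L=Q[(hsv[...,1]<60)&(Q[...,2]>.058)&(Q[...,2]<.067)&(Q[...,0]>.033)&(Q[...,0]<.048)&(np.abs(Q[...,1])<.1)]
    h=np.histogram(L[:,1],np.arange(-.09,.092,.002));print([(round(e,3)) for e,n in zip(h[1],h[0]) if n>8])
    if nm=="w4":
        S=Q[(np.abs(Q[...,1]-.06)<.02)&(Q[...,0]<-.08)&(Q[...,0]>-.14)&(Q[...,2]>.03)]
        for x in np.arange(-.138,-.07,.004):
            s=S[np.abs(S[:,0]-x)<.002,2];print(round(x,3),np.percentile(s,[10,50,90]).round(4) if len(s) else None)
E
python3 -c "
import cv2;i=cv2.imread('pics/w4.png')[90:340,350:620];cv2.imwrite('pics/w4z.png',cv2.resize(i,None,fx=2.4,fy=2.4,interpolation=cv2.INTER_CUBIC))"
```

```text
w1 orange barrel y [-0.0668 -0.0337] x [0.0037 0.0239] plate [-0.0335 -0.0507] [0.0472 0.1133] 89.6 z 0.0495
w1 green barrel y [0.0329 0.0652] x [0.0054 0.0253] plate [-0.0353  0.0501] [0.045  0.1024] 89.2 z 0.0496
w1 blue barrel y [-0.0152  0.017 ] x [0.0054 0.0248] plate [-0.031   0.0024] [0.0461 0.1127] 88.1 z 0.0496
[np.float64(-0.082), np.float64(-0.08), np.float64(-0.078), np.float64(-0.076), np.float64(-0.074), np.float64(-0.072), np.float64(-0.03), np.float64(-0.028), np.float64(-0.026), np.float64(-0.024), np.float64(-0.022), np.float64(0.02), np.float64(0.022), np.float64(0.024), np.float64(0.026), np.float64(0.028), np.float64(0.07), np.float64(0.072), np.float64(0.074), np.float64(0.076), np.float64(0.078), np.float64(0.08), np.float64(0.082)]
w4 orange barrel y [-0.0654 -0.045 ] x [0.0125 0.0213] plate [-0.0509 -0.0338] [0.0537 0.1581] 72.2 z 0.0495
w4 green barrel y [0.036  0.0687] x [0.0108 0.0291] plate [-0.0184  0.0518] [0.1335 0.0456] 0.9 z 0.0497
w4 blue barrel y [-0.0119  0.0214] x [0.0113 0.0301] plate [-0.0176  0.0029] [0.0496 0.135 ] 88.6 z 0.0497
[np.float64(0.02), np.float64(0.022), np.float64(0.024), np.float64(0.026), np.float64(0.028), np.float64(0.068), np.float64(0.07), np.float64(0.072), np.float64(0.074), np.float64(0.076), np.float64(0.078), np.float64(0.08), np.float64(0.082)]
-0.138 None
-0.134 [0.0506 0.0514 0.0523]
-0.13 [0.0505 0.0513 0.0521]
-0.126 [0.0504 0.0512 0.052 ]
-0.122 [0.0503 0.051  0.0518]
-0.118 [0.05   0.0508 0.0516]
-0.114 [0.0747 0.0761 0.0769]
-0.11 [0.0758 0.0766 0.0774]
-0.106 [0.0752 0.0761 0.0771]
-0.102 [0.0505 0.2143 0.2143]
-0.098 [0.0492 0.0501 0.0508]
-0.094 [0.0491 0.0499 0.0507]
-0.09 [0.0489 0.0497 0.0506]
-0.086 [0.0488 0.0503 0.0603]
-0.082 [0.0596 0.0605 0.0614]
-0.078 None
-0.074 None
```

View pics/w4z.png

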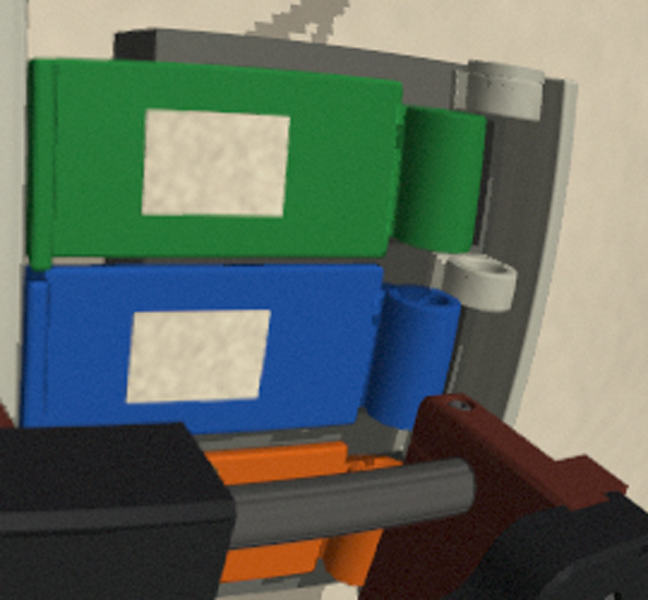

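```bash
cat > lids.py <<'E'
from fit import *
def lids(c,shift=0):
    Q=(wcloud(c)-CO)@CR;hsv=cv2.cvtColor(c["pixels"],cv2.COLOR_RGB2HSV)
    for k,(a,b) in dict(orange=(5,18),green=(50,75),blue=(100,125)).items():
        m=(hsv[...,0]>=a)&(hsv[...,0]<=b)&(hsv[...,1]>150)&(np.abs(Q[...,0])<.15)&(np.abs(Q[...,1])<.1)&(Q[...,2]>.04)&(Q[...,2]<.075)
        S=Q[m];bar=S[(S[:,2]>.058)&(S[:,0]>-.04)]
        if len(bar)<20: print(k,"hidden",len(bar));continue
        print(k,"barrel y",np.percentile(bar[:,1],[1,99]).round(4),"x",np.percentile(bar[:,0],[1,99]).round(4))
E
python3 - <<'E'
from workcell import arm,cams
from lids import *
t=arm.get_obs()["clock"];print(t)
def st():
    o=arm.get_obs();print(np.round(toc(o["tcp_pos"])*1e3,1),np.round(o["ft_force"],1),round(o["clock"]-t,2));return o
arm.servo_line(cw(-.120,0,.076),max_speed=.15)
arm.servo_line(cw(-.120,0,.098),max_speed=.15)
c=snap(arm,cams,"w5");lids(c)
arm.servo_line(cw(-.048,0,.098),max_speed=.15)
o=st();f0=o["ft_force"][2]
arm.servo_line(cw(-.048,0,.080),max_speed=.1);st()
z=.079
while z>.071:
    z-=.001;arm.servo_line(cw(-.048,0,z),max_speed=.03);o=st()
    if o["ft_force"][2]-f0>3: break
print("z",z)
snap(arm,cams,"w6");
E
```

```text
10.75
orange barrel y [-0.0464 -0.0314] x [0.0121 0.0316]
green barrel y [0.0358 0.0686] x [0.0108 0.029 ]
blue barrel y [-0.0114  0.0219] x [0.0102 0.0294]
[-49.2  -0.3  97.2] [-1.4  0.3 -2.1] 1.32
[-49.3  -0.2  79.3] [ 0.2  0.9 -2.4] 1.66
[-47.9   0.   78.2] [ 0.1 -0.2 -2.1] 1.91
[-48.   -0.   77.1] [-0.1  0.2 -2.5] 2.16
[-48.   -0.   75.9] [-1.  -0.5 -2.1] 2.41
[-48.1  -0.   74.9] [-0.2 -0.3 -1.5] 2.66
[-47.8   0.   74.2] [0.  0.3 0.5] 2.91
[-47.8   0.1  74.2] [-4.2 -0.5 11.6] 3.16
z 0.073
```

View pics/w6.png

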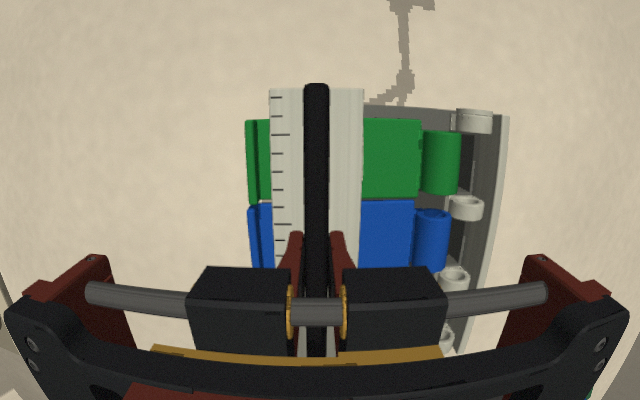

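```bash
python3 - <<'E'
from workcell import arm,cams
from lids import *
t=arm.get_obs()["clock"];print(t)
def st():
    o=arm.get_obs();print(np.round(toc(o["tcp_pos"])*1e3,1),np.round(o["ft_force"],1),round(o["clock"]-t,2));return o
arm.servo_line(cw(-.055,0,.0736),max_speed=.05);st()
arm.servo_line(cw(-.065,-.003,.0736),max_speed=.03);st()
c=snap(arm,cams,"w7");lids(c)
E
```

```text
13.9583
[-55.    0.1  74.2] [-0.9 -0.6  7.7] 0.29
[-64.5  -2.9  74.1] [ 2.3 -0.4  6.1] 0.79
orange hidden 0
green barrel y [0.0325 0.0654] x [0.0017 0.0209]
blue barrel y [-0.0143  0.0189] x [0.0014 0.0209]
```

View pics/w7.png

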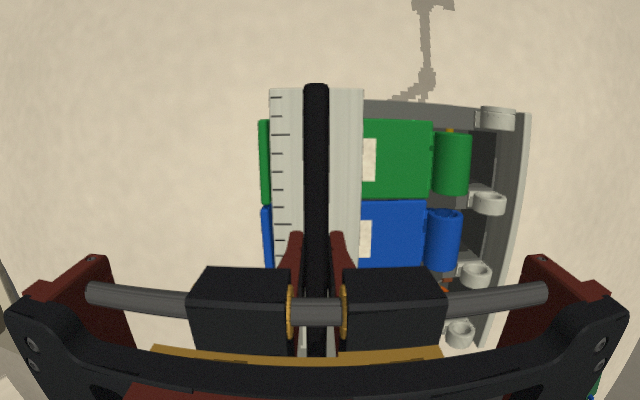

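```bash
python3 - <<'E'
from workcell import arm,cams
from lids import *
t=arm.get_obs()["clock"];print(t)
def st():
    o=arm.get_obs();print(np.round(toc(o["tcp_pos"])*1e3,1),np.round(o["ft_force"],1),round(o["clock"]-t,2));return o
arm.servo_line(cw(-.068,-.0037,.0736),max_speed=.03);st()
arm.servo_line(cw(-.064,-.0037,.076),max_speed=.08)
arm.servo_line(cw(-.064,-.0037,.098),max_speed=.15)
arm.servo_line(cw(-.145,0,.098),max_speed=.15)
c=snap(arm,cams,"w8");lids(c)
arm.servo_line(cw(-.145,0,.075),max_speed=.12)
arm.servo_line(cw(-.118,0,.075),max_speed=.06);st()
for x in np.arange(-.112,-.0869,.003):
    arm.servo_line(cw(x,0,.075),max_speed=.03);o=st()
    if np.linalg.norm(o["ft_force"][:2])>12: break
c=snap(arm,cams,"w9");lids(c)
E
```

```text
14.8
[-67.5  -3.6  74.1] [3.7 0.1 6.4] 0.25
orange barrel y [-0.0693 -0.0358] x [-0.0015  0.0181]
green barrel y [0.0314 0.0642] x [-0.0018  0.0151]
blue barrel y [-0.0155  0.0181] x [-0.002   0.0159]
[-1.179e+02 -1.000e-01  7.500e+01] [-0.8 -0.7 -1.8] 2.48
[-111.8    0.    75. ] [-0.7  0.9 -1.7] 2.83
[-110.6   -0.2   74.6] [-4.4  1.4 -0.2] 3.08
[-110.1   -0.5   74. ] [-10.4   2.6   0.8] 3.33
[-1.025e+02  1.000e-01  7.510e+01] [-1.1  0.3 -1.9] 3.58
[-99.1   0.1  75.2] [-0.2  0.6 -3. ] 3.83
[-96.5   0.1  75.1] [ 0.5 -0.1 -2.8] 4.08
[-93.6   0.   75.1] [ 0.2 -0.7 -2.1] 4.33
[-90.7   0.   75. ] [ 0.6 -0.4 -3.2] 4.58
[-89.7  -0.2  74.6] [-4.7  0.8  0. ] 4.83
orange barrel y [-0.0697 -0.049 ] x [0.0315 0.0486]
green barrel y [0.0319 0.0646] x [0.0314 0.048 ]
blue barrel y [-0.0163  0.0169] x [0.0314 0.0497]
```

View pics/w9.png

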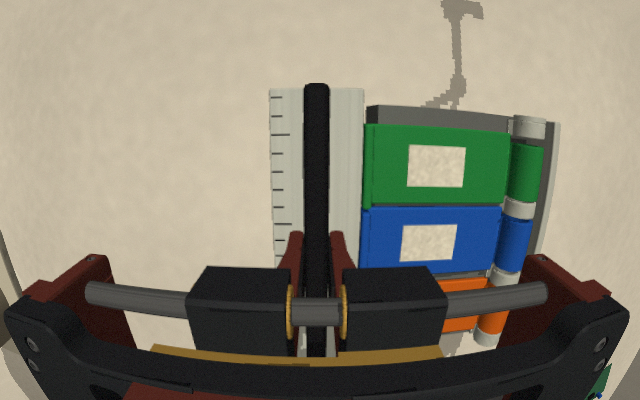

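```bash
python3 - <<'E'
from workcell import arm,cams
from lids import *
t=arm.get_obs()["clock"];print(t)
def st():
    o=arm.get_obs();print(np.round(toc(o["tcp_pos"])*1e3,1),np.round(o["ft_force"],1),round(o["clock"]-t,2));return o
arm.servo_line(cw(-.084,0,.076),max_speed=.03);st()
arm.sleep(.3);st();c=snap(arm,cams,"w10");lids(c)
arm.servo_line(cw(-.089,0,.076),max_speed=.04);st()
arm.sleep(.15)
arm.servo_line(cw(-.15,0,.076),max_speed=.12)
arm.servo_line(cw(-.15,0,.030),max_speed=.12)
arm.servo_line(cw(-.15,0,.0235),max_speed=.03);st()
arm.move_gripper(.4);st()
arm.servo_line(cw(-.15,0,.09),max_speed=.2)
arm.reach(cw(-.02,-.03,.24),down(YAW))
c=snap(arm,cams,"w11");lids(c);st()
Q=(wcloud(c)-CO)@CR
m=(np.abs(Q[...,0]+.15)<.03)&(np.abs(Q[...,1])<.1)&(Q[...,2]>.02)&(Q[...,2]<.04);print("rib z",np.median(Q[m][:,2]),cv2.minAreaRect(Q[m][:,:2].astype(np.float32)))
E
```

```text
19.6833
[-89.4  -0.3  74.8] [-13.3   5.4   2.7] 0.28
[-89.5  -0.3  74.8] [-12.9   5.6   3. ] 0.58
orange barrel y [-0.0696 -0.0487] x [0.0315 0.0472]
green barrel y [0.0319 0.0646] x [0.0314 0.0482]
blue barrel y [-0.0163  0.0168] x [0.0313 0.0489]
[-89.8  -0.   75.8] [-4.3  1.8 -1.9] 0.91
[-149.1    0.2   24.1] [ 0.6 -0.3  3.4] 2.62
[-150.1   -0.    23.5] [1.  0.  0.5] 3.19
orange barrel y [-0.0689 -0.0359] x [0.0316 0.0514]
green barrel y [0.0319 0.0642] x [0.0321 0.0513]
blue barrel y [-0.0158  0.0168] x [0.0315 0.0515]
[-22.2 -30.  237.3] [-1.2 -0.2  0.5] 4.54
rib z 0.02995799068494942 ((-0.14866843819618225, 0.0004536733031272888), (0.01391915138810873, 0.17840337753295898), 0.006507905665785074)
```

View pics/w11.png

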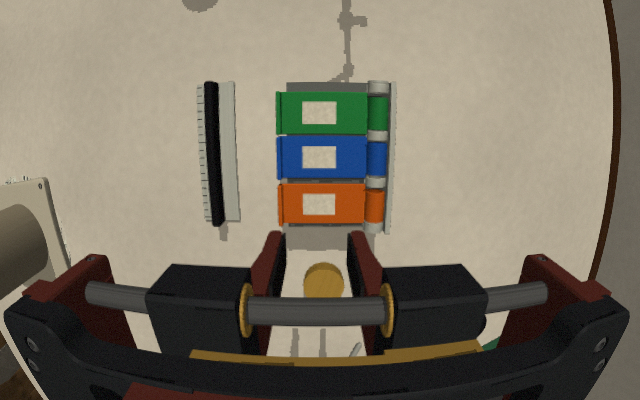

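```bash
python3 - <<'E'
from workcell import arm,cams
from h import *
arm.reach([.575,-.30,.24],down(-22));arm.move_gripper(.45);snap(arm,cams,"w12");print(arm.get_obs()["clock"])
c=pickle.load(open("top0.pkl","rb"));cv2.imwrite("pics/topc.png",cv2.resize(c["pixels"][170:260,370:500],None,fx=6,fy=6,interpolation=cv2.INTER_CUBIC)[:,:,::-1])
E
```

```text
25.9667
```

View pics/w12.png

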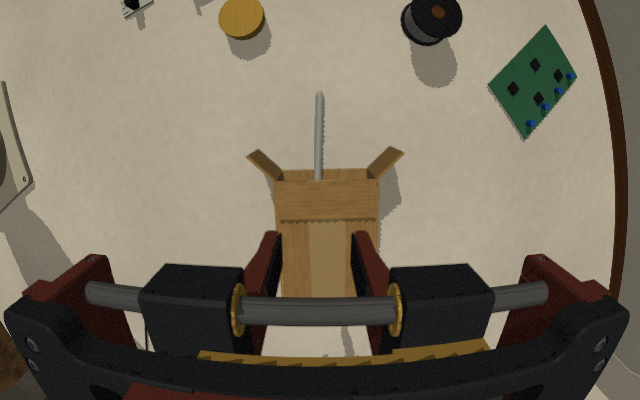

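View pics/topc.png

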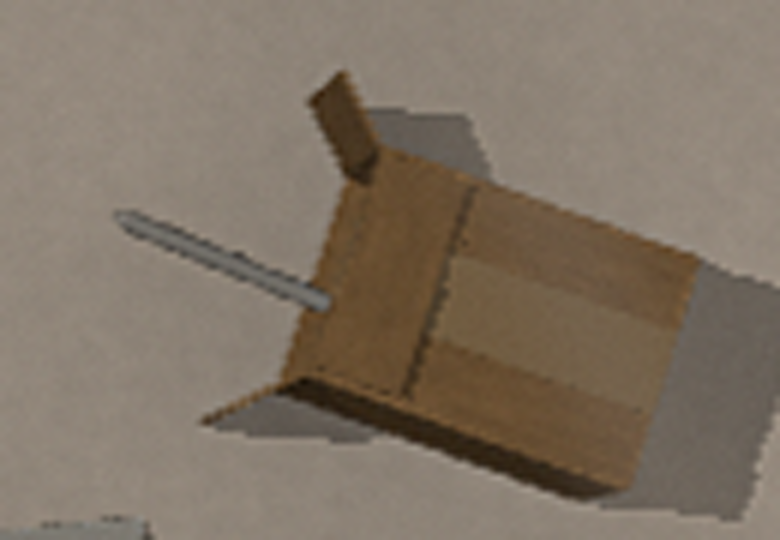

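```bash
python3 - <<'E'
from fit import *
c=pickle.load(open("w12.pkl","rb"))
P=wcloud(c)
# rod pixels
print("tip",wplane(c,319.5,92,.0047),"shaft mid",wplane(c,319.3,150,.006),wplane(c,319.,176,.006))
g=c["pixels"].astype(int)
for r in (100,120,140,160,172):
    print(r,g[r,308:332].sum(1))
ct=pickle.load(open("top0.pkl","rb"));
for nm,Q in (("w12",P),("top",cloud(ct))):
    Q=Q.reshape(-1,3);Q=Q[np.isfinite(Q).all(1)]
    m=(Q[:,2]>.004)&(Q[:,2]<.02)&(Q[:,0]>.56)&(Q[:,0]<.65)&(Q[:,1]>-.30)&(Q[:,1]<-.17)
    print(nm,rect(Q,.006,.02,(.565,.65,-.28,-.18)))
    print(nm,"roof",rect(Q,.060,.08,(.45,.65,-.5,-.25)))
    F=Q[(Q[:,2]>.05)&(Q[:,2]<.08)&(Q[:,1]>-.5)&(Q[:,1]<-.2)&(Q[:,0]>.45)&(Q[:,0]<.68)]
    for nme,v in(("max x",F[F[:,0].argmax()]),("max y",F[F[:,1].argmax()]),("min x",F[F[:,0].argmin()])):print(nme,v.round(3))
E
```

```text
tip [ 0.61780063 -0.20463496  0.0047    ] shaft mid [ 0.59104061 -0.27068364  0.006     ] [ 0.57859352 -0.30080184  0.006     ]
100 [479 480 480 475 486 486 477 394 338 368 402 407 384 360 320 291 328 483
 478 484 496 483 485 483]
120 [463 467 472 474 476 477 407 351 352 383 392 389 367 327 275 302 430 474
 473 473 476 479 477 477]
140 [473 471 464 474 468 464 366 333 363 391 401 379 345 306 271 306 403 455
 473 470 472 463 463 469]
160 [461 459 458 454 462 463 343 346 383 398 396 368 318 269 300 401 469 468
 467 469 461 473 463 460]
172 [274 274 284 286 270 234 322 371 394 394 388 348 296 224 191 205 271 283
 277 275 276 286 273 279]
w12 (547, array([ 0.6013, -0.2425]), array([0.0847, 0.0103]), 66.73, np.float64(0.0088), array([ 0.6008539 , -0.24348056], dtype=float32))
w12 roof (10262, array([ 0.5532, -0.3521]), array([0.1611, 0.1403]), 65.09, np.float64(0.0692), array([ 0.55925226, -0.34521282], dtype=float32))
max x [ 0.675 -0.298  0.065]
max y [ 0.521 -0.24   0.061]
min x [ 0.485 -0.409  0.066]
top (95, array([ 0.6162, -0.2315]), array([0.0843, 0.0836]), 10.68, np.float64(0.0096), array([ 0.6029662 , -0.24093881], dtype=float32))
top roof (2366, array([ 0.557 , -0.3563]), array([0.1695, 0.1355]), 67.76, np.float64(0.0691), array([ 0.5609621 , -0.36560142], dtype=float32))
max x [ 0.676 -0.298  0.061]
max y [ 0.522 -0.24   0.058]
min x [ 0.485 -0.413  0.069]
```

```bash
python3 - <<'E'
from workcell import arm,cams
from h import *
t=arm.get_obs()["clock"]
def st():
    o=arm.get_obs();print(np.round(o["tcp_pos"],4),np.round(o["ft_force"],1),round(o["opening"]*88,1),round(o["clock"]-t,2));return o
d=np.array([np.cos(np.radians(67.2)),np.sin(np.radians(67.2)),0])
tip=np.array([.6178,-.2046,0]);g=tip-.048*d
G=g+[0,0,.018]
arm.reach(G+[0,0,.045],down(-22.8));arm.servo_line(G,max_speed=.1);st()
arm.move_gripper(0,f_grip=50);st()
arm.servo_line(G+[0,0,.002]+.02*d,max_speed=.06);st()
arm.servo_line(G+[0,0,.004]+.118*d,max_speed=.13);st()
arm.servo_line(G+[0,0,.07]+.15*d,max_speed=.13);st()
snap(arm,cams,"w13");
c=cams.read_camera("side");cv2.imwrite("pics/side13.png",c["pixels"][:,:,::-1])
E
```

```text
[ 0.5984 -0.2488  0.0174] [-2.4 -0.4  6.9] 39.7 1.37
[ 0.5987 -0.2486  0.0176] [ 0.5  0.7 -0.6] 8.5 1.97
[ 0.6072 -0.2299  0.02  ] [ 0.   0.3 -2. ] 8.5 2.45
[ 0.6446 -0.1405  0.0219] [ 0.8 -0.  -0.6] 9.1 3.35
[ 0.6568 -0.1107  0.0877] [-0.7  0.2 -2.3] 8.4 4.07
```

View pics/w13.png

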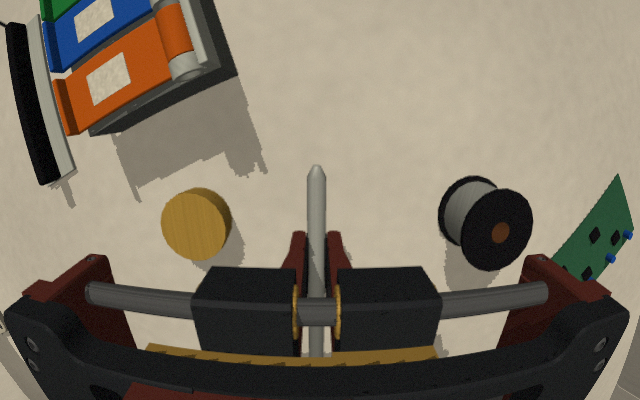

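View pics/side13.png

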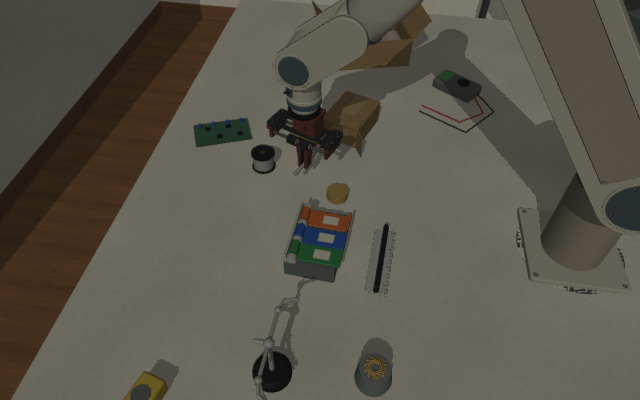

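```bash
python3 - <<'E'
from workcell import arm,cams
from h import *
t=arm.get_obs()["clock"]
def st():
    o=arm.get_obs();print(np.round(o["tcp_pos"],4),np.round(o["ft_force"],1),round(o["opening"]*88,1),round(o["clock"]-t,2));return o
arm.reach(cw(.067,-.153,.075),down(YAW));st()
arm.servo_line(cw(.067,-.153,.030),max_speed=.12);st()
arm.servo_line(cw(.067,-.153,.019),max_speed=.05);st()
arm.move_gripper(.25);st()
arm.servo_line(cw(.067,-.153,.06),max_speed=.15)
arm.reach(cw(.067,-.30,.17),down(YAW));st()
snap(arm,cams,"w14")
E
```

```text
[ 0.647  -0.0592  0.0738] [ 0.6  0.  -1.2] 9.2 0.36
[ 0.6479 -0.0604  0.0297] [-0.2  0.5 -1.5] 8.5 0.88
[ 0.6478 -0.0598  0.0189] [0.3 0.7 0. ] 8.9 1.25
[ 0.6481 -0.0598  0.0192] [0.9 0.5 0.6] 21.9 1.69
[ 0.6373 -0.2056  0.1684] [0.5 0.9 0.1] 22.0 2.88
```

View pics/w14.png

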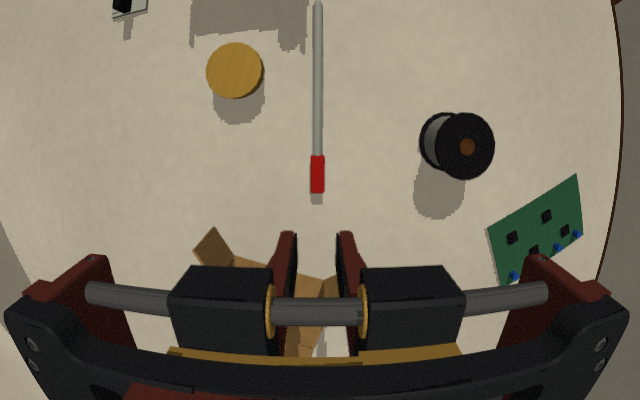

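```bash
python3 - <<'E'
from h import *
c=pickle.load(open("w14.pkl","rb"));hsv=cv2.cvtColor(c["pixels"],cv2.COLOR_RGB2HSV)
m=((hsv[...,0]<6)|(hsv[...,0]>174))&(hsv[...,1]>170)&(hsv[...,2]>120);m[:140]=0;m[205:]=0;m[:,:295]=0;m[:,340:]=0
v,u=np.nonzero(m);W=(wplane(c,u,v,.014)-CO)@CR;r=cv2.minAreaRect(W[:,:2].astype(np.float32));print("handle",r,np.percentile(W[:,1],[1,99]),W[:,0].mean())
P=(wcloud(c)-CO)@CR;print("red z",np.median(P[m][:,2]))
a=[]
g=cv2.cvtColor(c["pixels"],cv2.COLOR_RGB2HSV)
for r in (20,60,100,140):
    print(r,c["pixels"][r,308:330].astype(int).sum(1))
for (uu,vv) in((317.5,5),(317.3,20),(317.5,60),(317.5,100),(317.5,140)): print((wplane(c,uu,vv,.006)-CO)@CR)
E
```

```text
handle ((0.0668635293841362, -0.28103727102279663), (0.03705555945634842, 0.01194394938647747), 89.80359649658203) [-0.29854054 -0.26347315] 0.06679238385736068
red z 0.013599875215208224
20 [488 478 478 482 361 289 313 355 380 402 403 382 372 341 271 461 479 490
 475 479 480 483]
60 [484 482 481 477 404 309 327 355 374 394 401 376 359 326 335 428 490 496
 490 488 483 480]
100 [494 488 501 484 409 326 343 382 396 402 402 374 350 305 355 432 493 487
 485 490 490 495]
140 [497 503 504 479 402 321 352 374 382 392 374 360 334 293 383 509 510 504
 502 503 513 510]
[ 0.06726104 -0.1096368   0.006     ]
[ 0.06705638 -0.12629332  0.006     ]
[ 0.06724321 -0.16848871  0.006     ]
[ 0.0672494  -0.20874415  0.006     ]
[ 0.06727119 -0.24847888  0.006     ]
```

```bash
python3 - <<'E'
from workcell import arm,cams
from h import *
t=arm.get_obs()["clock"];print(t)
def st():
    o=arm.get_obs();print(np.round(toc(o["tcp_pos"])*1e3,1),np.round(o["ft_force"],1),round(o["opening"]*88,1),round(o["clock"]-t,2));return o
R=down(YAW)
arm.servo_line(cw(.0670,-.284,.06),max_speed=.2)
arm.servo_line(cw(.0670,-.284,.0185),max_speed=.08);st()
arm.move_gripper(0,f_grip=60);st()
ax=CR[:,0];Rt=cv2.Rodrigues(ax*.013)[0]@R
arm.servo_line(cw(.0670,-.284,.0675),Rt,max_speed=.1);st()
arm.servo_line(cw(.042,-.284,.0675),Rt,max_speed=.1)
arm.sleep(.2);st()
snap(arm,cams,"w15")
for n in("side","top"):
    c=dict(cams.read_camera(n));pickle.dump(c,open(n+"15.pkl","wb"))
    cv2.imwrite(f"pics/{n}15.png",cv2.resize((c["pixels"][130:280,230:390] if n=="side" else c["pixels"][150:280,240:430])[:,:,::-1],None,fx=4,fy=4,interpolation=cv2.INTER_CUBIC))
E
```

```text
33.0583
[  66.6 -284.    17.6] [0.4 0.2 0.3] 22.0 1.38
[  66.9 -284.    18.2] [ 0.1  0.2 -0.5] 13.5 1.67
[  66.9 -284.    67.8] [ 0.2  0.4 -1.9] 13.3 2.32
[  42.7 -284.    67.5] [-0.9 -0.3 -0.8] 13.2 2.92
```

View pics/w15.png

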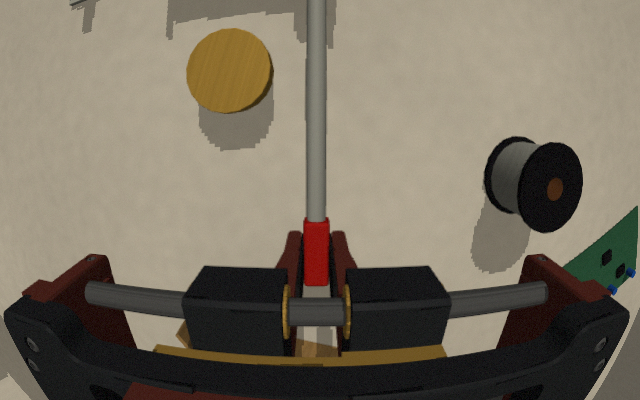

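View pics/side15.png

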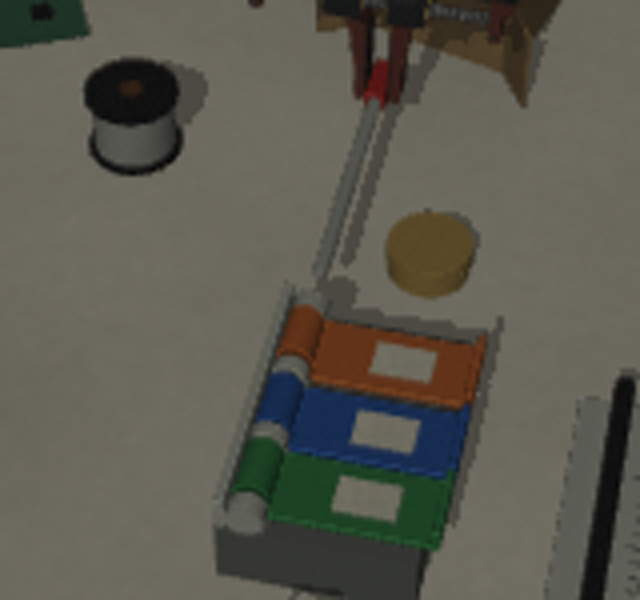

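```bash
python3 - <<'E'
from h import *
c=pickle.load(open("w15.pkl","rb"));Q=(wcloud(c)-CO)@CR
for y in np.arange(-.24,-.098,.01):
    m=(np.abs(Q[...,0]-.042)<.012)&(np.abs(Q[...,1]-y)<.004)&(Q[...,2]>.03)&(Q[...,2]<.09)
    S=Q[m]
    if len(S)>5: print(round(y,3),len(S),"top z",np.percentile(S[:,2],90).round(4),"x",np.percentile(S[:,0],[3,97]).round(4),S[:,0].mean().round(4))
for y in (-.076,-.025,.025,.075):
    m=(np.abs(Q[...,0]-.042)<.015)&(np.abs(Q[...,1]-y)<.004)&(Q[...,2]>.055)&(Q[...,2]<.09);S=Q[m]
    m2=S[np.argsort(-S[:,2])[:30]]
    if len(S)>20:print("lug",y,len(S),np.percentile(S[:,2],95).round(4),S[S[:,0]<.054][:,0].min().round(4),np.median(m2[:,0]).round(4))
E
```

```text
-0.24 292 top z 0.0615 x [0.0381 0.0473] 0.0427
-0.23 304 top z 0.0613 x [0.0382 0.0473] 0.0427
-0.22 310 top z 0.0613 x [0.0382 0.0472] 0.0427
-0.21 302 top z 0.0614 x [0.0383 0.0472] 0.0427
-0.2 316 top z 0.0613 x [0.0377 0.0471] 0.0425
-0.19 331 top z 0.0614 x [0.0377 0.0477] 0.0427
-0.18 326 top z 0.0612 x [0.0377 0.0477] 0.0427
-0.17 300 top z 0.0613 x [0.0382 0.0477] 0.0428
-0.16 277 top z 0.0613 x [0.0382 0.0472] 0.0427
-0.15 187 top z 0.0613 x [0.0382 0.0472] 0.0427
```

```bash
python3 - <<'E'
from workcell import arm,cams
from h import *
t=arm.get_obs()["clock"];print(t)
def st():
    o=arm.get_obs();print(np.round(toc(o["tcp_pos"])*1e3,1),np.round(CR.T@o["ft_force"],1),round(o["opening"]*88,1),round(o["clock"]-t,2));return o
y=-.284
while y<-.1085:
    s=.012 if y<-.24 else .018
    y=min(y+s,-.108)
    arm.servo_line(cw(.0418,y,.0675),max_speed=.06);o=st()
    f=CR.T@o["ft_force"]
    if abs(f[1])>10 or np.linalg.norm(f)>14: print("STOP");break
E
```

```text
36.125
[  41.8 -271.4   67.5] [ 0.4  0.  -1.3] 13.6 0.35
[  41.8 -259.5   67.5] [-0.7 -0.2 -1. ] 13.3 0.7
[  41.8 -247.5   67.5] [-0.4 -0.2 -1.8] 13.6 1.05
[  41.8 -235.6   67.5] [ 0.5  0.8 -0.7] 13.3 1.4
[  41.8 -217.5   67.5] [-0.4  0.5 -0.8] 13.9 1.85
[  41.8 -199.6   67.5] [ 0.6  0.3 -2.1] 13.4 2.3
[  41.8 -181.6   67.5] [ 0.4  0.2 -1.3] 13.3 2.75
[  41.8 -163.6   67.5] [ 0.  -0.3 -1.2] 13.6 3.2
[  41.7 -145.6   67.5] [ 0.1  0.5 -1.2] 13.6 3.65
[  41.8 -127.6   67.5] [-1.4  0.2 -0.8] 13.6 4.1
[  41.8 -109.6   67.5] [-0.5 -0.3 -1.4] 13.5 4.55
[  41.8 -108.1   67.5] [-0.2 -0.2 -1.2] 13.9 4.8
```

Smooth all the way; seat the handle and look.

```bash
python3 - <<'E'
from workcell import arm,cams
from h import *
t=arm.get_obs()["clock"];print(t)
def st():
    o=arm.get_obs();print(np.round(toc(o["tcp_pos"])*1e3,1),np.round(CR.T@o["ft_force"],1),round(o["opening"]*88,1),round(o["clock"]-t,2));return o
y=-.108
while y<-.0985:
    y+=.0015;arm.servo_line(cw(.0418,y,.0675),max_speed=.03);o=st()
    if abs((CR.T@o["ft_force"])[1])>7: break
snap(arm,cams,"w16")
for n in("side",):
    c=cams.read_camera(n);cv2.imwrite("pics/side16.png",cv2.resize(c["pixels"][130:280,230:390][:,:,::-1],None,fx=4,fy=4,interpolation=cv2.INTER_CUBIC))
E
```

```text
40.925
[  41.8 -106.5   67.5] [ 0.2 -0.3 -1.9] 13.1 0.25
[  41.8 -104.9   67.5] [-0.8 -0.1 -1.8] 13.7 0.5
[  41.8 -103.4   67.5] [-0.6  0.4 -2. ] 13.3 0.75
[  41.8 -103.1   67.5] [ 0.  -5.6 -1. ] 13.3 1.0
[  41.8 -102.9   67.5] [ -0.5 -12.   -0.2] 13.3 1.25
```

View pics/w16.png

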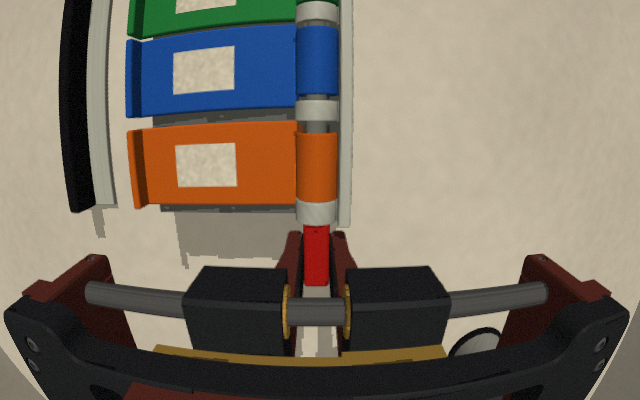

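View pics/side16.png

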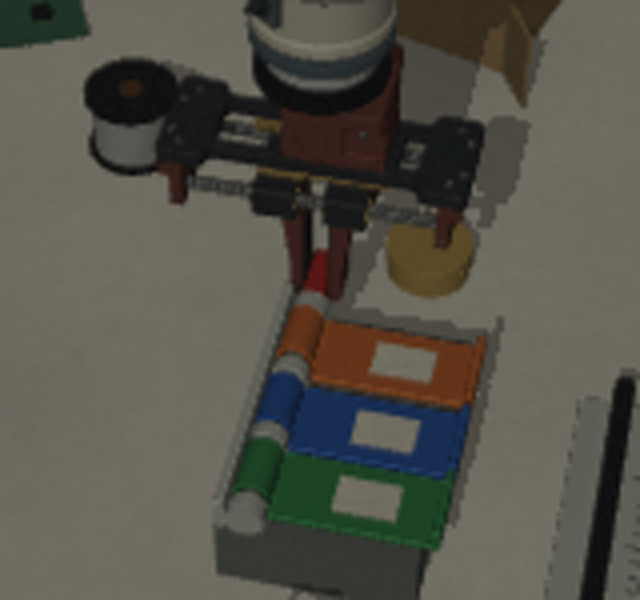

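```bash
python3 - <<'E'
from workcell import arm,cams
from lids import *
arm.servo_line(cw(.0418,-.1032,.067),max_speed=.03)
arm.move_gripper(.3)
p=arm.get_obs()["tcp_pos"]
arm.servo_line(p+[0,0,.08],max_speed=.12)
arm.reach(cw(-.01,-.10,.24),down(YAW));arm.sleep(.3)
c=snap(arm,cams,"w17");lids(c)
Q=(wcloud(c)-CO)@CR;hsv=cv2.cvtColor(c["pixels"],cv2.COLOR_RGB2HSV)
m=((hsv[...,0]<5)|(hsv[...,0]>174))&(hsv[...,1]>170)&(np.abs(Q[...,0]-.042)<.03)&(Q[...,1]<-.07)&(Q[...,1]>-.14)&(Q[...,2]>.05);print(m.sum(),cv2.minAreaRect(Q[m][:,:2].astype(np.float32)),np.median(Q[m][:,2]))
P=wcloud(c).reshape(-1,3);P=P[np.isfinite(P).all(1)];print("flux",rect(P,.018,.03,(.5,.62,-.13,-.03)))
m=(np.abs(Q[...,0]+.15)<.03)&(np.abs(Q[...,1])<.1)&(Q[...,2]>.02)&(Q[...,2]<.04);print("rib z",np.median(Q[m][:,2]))
t=cams.read_camera("top");cv2.imwrite("pics/top17.png",t["pixels"][:,:,::-1]);T=cloud(t).reshape(-1,3);T=T[np.isfinite(T).all(1)];T0=cloud(pickle.load(open("top0.pkl","rb"))).reshape(-1,3);T0=T0[np.isfinite(T0).all(1)]
for k,a in dict(flux=(.018,.03,(.5,.62,-.13,-.03)),reel=(.04,.06,(.7,.85,-.22,-.1)),tip=(.045,.065,(.38,.5,.3,.45)),hh=(.11,.15,(.5,.75,.25,.55))).items():
    print(k,rect(T0,*a)[1],rect(T,*a)[1])
print(arm.get_obs()["clock"])
E
```

```text
orange barrel y [-0.0689 -0.0364] x [0.0314 0.0518]
green barrel y [0.0313 0.0639] x [0.0318 0.0515]
blue barrel y [-0.0167  0.0156] x [0.0318 0.0516]
787 ((0.04618513211607933, -0.1014903336763382), (0.05521764978766441, 0.0483078770339489), 19.790979385375977) 0.06195198137212671
flux (1435, array([ 0.567 , -0.0785]), array([0.055 , 0.0546]), 85.95, np.float64(0.0234), array([ 0.56688976, -0.07708996], dtype=float32))
rib z 0.02985405076423925
flux [ 0.5675 -0.0788] [ 0.5802 -0.0625]
reel [ 0.7813 -0.162 ] [ 0.7806 -0.1622]
tip [0.4426 0.3852] [0.4423 0.3858]
hh [0.6305 0.4043] [0.6316 0.4053]
44.6917
```

View pics/w17.png

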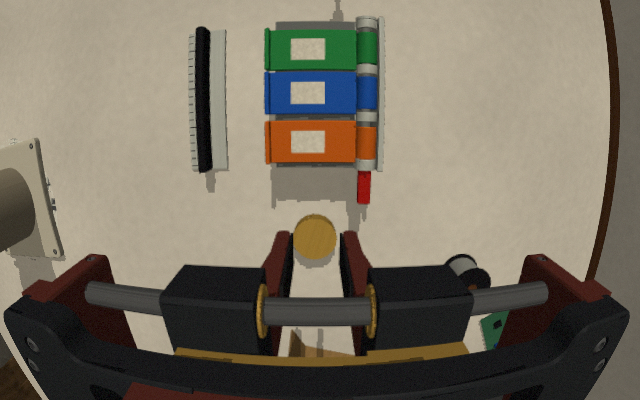

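View pics/top17.png

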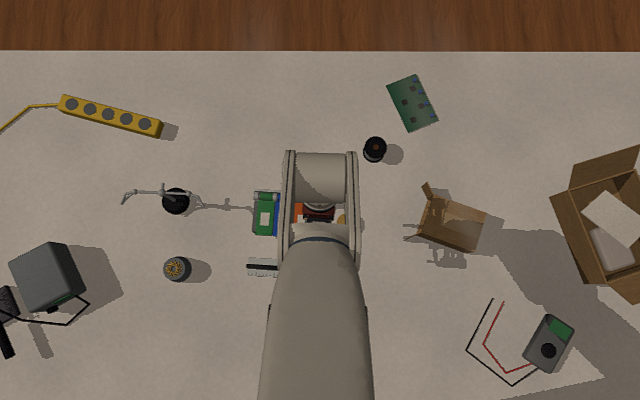

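```bash
python3 -c "
from workcell import ticket
print(ticket.finish_job())"
```

```text
the job is handed in; nothing more can be done
None
```

The job is done and handed in at about 45 s of the 67 s allowed. No verdict was reported, so the results below come from my own last checks.

**Lids and straightedge:** The first push jammed at about 43 N because the blue barrel met a lug, about 2 mm too far left. I laid the blade behind the lips, pulled the lids back and about 4 mm to the right, then pushed again. They caught briefly at about 10 N, then all three went home. I pressed with about 13 N, holding the straightedge at case x ≈ -89.5 mm, then laid it flat in front of the case.

**Rod:** I drew the rod out of the carton by its shaft, laid it in line with the hinge, and gripped it again by the handle. It went through without measurable resistance until the handle met the lug, with 12 N of contact at the expected depth.

**Last checks:**
- **Lids:** all three barrels span case x of about 31.5 to 51.7 mm, which is home.
- **Rod:** the handle sits at the lug in the last wrist picture. My automatic fit of the handle's outline failed because it took in nearby pixels, so the rod's depth rests on that contact and the picture.
- **Straightedge:** its rib top measured 30 mm above the bench, so it lies flat.
- **Solder reel, tip cleaner and helping hand:** each is within about 2 mm of its starting place.
- **Flux tin:** the wrist camera shows it within 1 mm of its start. The top camera's reading for it disagreed by about 20 mm, but the arm was hiding it from that camera.

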